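# Seat a block in a cam fixture and clamp it

### The arm

A 6-joint arm with a two-finger parallel gripper is mounted at the origin on a cart in front of the work surface, level with it; the furniture and walls round the work are solid. World frame = base frame: x ahead of the robot, y to its left, z up, the work surface at z = 0. Lengths are in m, angles in rad, forces in N, time in s.
With the tool pointing down it reaches from about 0.325 to 0.75 m from the base axis. Payload 7.6 kg.
Tool frame: the origin (TCP) lies on the mounting face of the last link; the fingertips stand 173 mm ahead of it and the grasp point (between the pads) lies 155 mm ahead of it; z points along the fingers, y is the line along which they close (so a half turn about z gives the same grasp; the last joint's range is limited). The gripper opens to 85 mm and grips with 20 to 120 N. Pads are 22 mm wide; open, the fingers measure 114 mm over their backs; the gripper's body (76 mm by 85 mm) begins 54 mm behind the grasp point. The pads swing forward as they close: fully open they stand 13 mm farther back than shut.
Start: joints at [-1.382, 0.052, 1.401, -0, 1.689, -0.07], TCP at [0.134, -0.508, 0.405] pointing down, gripper open.
Joint ranges: [-2.9, 2.9], [-0.91, 2.17], [0.12, 2.37], [-1.06, 4.2], [0.26, 2.73], [-2.93, 2.93]. Speed limits (rad/s): [2.57, 2.57, 3.01, 3.14, 3.14, 3.14].

### API

Orientations are given as a unit quaternion [w, x, y, z].
In Python, from bench import monitor, imaging, job, finder gives the robot as it stands.
- The arm moves only by the tool arm_command, never from a script. Its argument "commands" is a list of rows, each a list of 3 entries, a list of its own where there are three numbers: the shift along the tool's x, y, z in cm, then the turn, a rotation vector about the tool's x, y, z in rad, then the opening in per cent of the stroke, from 0 (shut) to 100 (fully open). In form: [[[dx, dy, dz], [rx, ry, rz], jaw], ...]. A call has 1 to 10 rows; each row shifts and turns the commanded pose from where the row before left it, along the tool's axes as they then stand; what a row does not reach is not made up. A row lasts 1/8 s, in which the tool goes at most 62.5 mm and 10.7 degrees, less where a joint would pass 70% of its speed; a pose out of reach is approached as far as the arm can. A call is refused whole if a number of a shift passes 6.25 or a number of a turn 0.188, either way. A call with a gripper value outside its range is refused whole. The fingers move at their own pace and stop on an object; the grip force is fixed at half the most. Time passes only in rows, so rows that do not move let the fingers close. It gives the time, the measured TCP pose, the force, the opening and the grip force at its end, in the units of the state.
- monitor.read_state(): the state, without advancing time (a new reading comes with each control period).
- imaging.read_camera(name): name is "scene" or "top"; returns (picture, depth): 384x512x3 uint8, red, green, blue; 384x512 float32, m along the optical axis (not along the pixel's ray), 0 where there is no reading.
- imaging.camera_params(name): a dict with "intrinsics" (3x3 intrinsics, pixels), "cam_to_world" (4x4, takes a point from camera to world coordinates). Camera axes: x right, y down, z forward; pixel columns grow to the right and rows downward; lengths in m; the calibration is good to about 2 mm. A picture is of the moment at which its call begins. camera_params takes no time and is no camera call.
- job.sign_off(): hands the job in; it is judged then, once.
Trained networks look in the newest picture that a camera, given by its name, has taken for a name from the list of things; names that differ only in an ending like _2 or _b are one class to them, and where a whole thing is asked for, a point or a joint stands for the part that bears it (a point fixed in the world has none). Each returns a list of dicts, best first, with "p" (0 to 1); they miss things now and then, are a little off and sometimes report something else, mostly with a low value. They report only what shows in the picture. A call takes as long as a camera call. They do not tell look-alikes from the thing itself.
- finder.boxes_of(camera, query): "at" ([row, column] in pixels, amid what is visible of it).
- finder.trace(camera, query): "mask" (384x512 bool, what is visible of it) and "at" ([row, column] in pixels, amid what is visible of it).
- finder.pinpoint(camera, query): "at" ([row, column] in pixels: a listed point, or the origin of a listed thing).
The state is a dict: "time": time; "q": joint angles; "joint_vel": joint speeds; "joint_torque": joint torques, N m; "eef_pos": TCP position; "eef_rot": TCP orientation; "force": force on the tool from outside, world axes, zero at the start; "ft_torque": the same for the moment, N m; "finger_gap": finger opening in m; "grip_force": force on a finger pad.
Only numpy, scipy, OpenCV 4.12 (cv2) and the standard library are available. Lean on these libraries where they do the work, as an engineer would, in place of code of your own. Each camera call takes 0.05 s, during which the arm holds its last target. There are 200 camera calls.

### The job

Get the bored steel block ready for deburring in its locating fixture: with a fingertip push the block along the plate until its end is home against the single end pin, then push the cam lever round clockwise (seen from above) with one finger until the cam holds the block tight against the two side pins. Only push, gently: do not grip or lift anything, and leave the loupe, the brush and the small casting where they are.

Things in the scene. Friction and masses are not known exactly. Their poses are not given: they have to be found in the camera images.
- fixture: Locating fixture, fixed: steel plate with rows of small holes, 150 (its x) x 190 (its y) x 15 mm. Origin: centre of the underside. In this frame, mm: two side pins at x 53, y -36 and 20; one end pin at x 30, y -57 (pins 10 mm thick, 22 mm high); cam pivot at x -10, y -8. A block that is home touches all three pins, its centre at x 30, y -8, its length along y. On the +y side the plate is open.
- block_mid (a point): Centre of the loose workpiece: grey ground steel block 36 x 88 x 30 mm (its x, y, z) with bored holes, about 0.6 kg, flat on the plate (underside 15 mm above the bench). It starts between cam and side pins, 1 to 3 mm off these and within 0.02 rad of the fixture's y, its end 20 to 45 mm short of the end pin. A push of about 3 to 6 N slides it.
- cam_turn (a joint): Turn of cam and lever (rad); grows as the lever goes clockwise from above. At value v the lever points to (225 degrees - v) in the fixture's frame, counted anticlockwise from its +x. Starts at 0 to 0.35 (open). The cam meets a seated block at about 1.65 and tightens towards the stop at 2.2; from 2.0 it is tight. It stays where it is left (friction 0.12 N m, up to 12 N at the grip as it bites).
- cam_pivot (a point): Point on the cam's pivot axis, 30 mm above the bench.
- lever_grip (a point): Middle of the lever's black grip, 75 mm from the pivot axis, 54 mm above the bench. The lever is a round bar 10 mm thick with a tapering grip, 16 mm thick near its end 90 mm from the pivot. Its underside is 38 mm above the bench near the cam and 46 mm at the grip, so that a fingertip 30 mm above the bench pushes it from the side.
- cam: The cam with its lever; origin on the pivot axis, 15 mm above the bench. It touches the block with the rim of the cam, 22 to 38 mm above the bench; the screw head on the pivot ends 56 mm above the bench.
- block: The same workpiece as block_mid; origin at the centre of its underside.
- loupe: Bystander: black eye loupe, 37 mm across, 30 mm high, loose, standing on the bench beyond the fixture.
- flat_brush: Bystander: flat brush, 19 x 136 x 9 mm, loose, lying on the bench beyond the fixture.
- casting: Bystander: small flat grey casting with clipped corners, 36 x 55 x 14 mm, loose, lying on the bench by the fixture's -y end.
- end_pin (a point): Centre of the end pin's top, 37 mm above the bench: the lone pin at the -y end of the fixture. The block goes home towards it, along the fixture's -y.
Not all that is in view belongs to the job. Of the things that look like the fixture, the larger one is meant. Leave any pink look-alike of the block alone.

How it is judged:
By the outcome, as a careful person would: the job done as asked, in the order asked, and still so for the second after the job is handed in, with the robot touching nothing.
It also fails if it takes over 51 s, if anything falls off the work surface, if the arm or the gripper's body presses on something with over 40 N, if the wrist force passes 120 N, or if a joint passes its speed limit or range.

## Working session

There is one attempt and no reset: what is moved stays moved. The work goes in short steps, Python scripts to look and compute and a tool call to move; the robot and the scene stay as the last step left them, time stands still between calls to the robot, and variables do not carry over. Pictures are saved under pics/ and viewed, at most 10 in all, crops included, and the job is handed in when it is done.

Besides the shell and the picture viewer there is one more tool, called as name([rows], argument=value, ...), one row to a line, values as JSON. arm_command: Moves the arm, as the interface text tells. Its arguments: {"type":"object","properties":{"commands":{"type":"array","items":{"type":"array"}}},"required":["commands"]}

```bash
mkdir -p pics; cat > h.py <<'E'
import numpy as np, cv2
from bench import monitor, imaging, job, finder
def ray(cam,at):
    P=imaging.camera_params(cam);K=np.array(P["intrinsics"]);T=np.array(P["cam_to_world"])
    d=T[:3,:3]@np.linalg.inv(K)@np.array([at[1],at[0],1.]);return T[:3,3],d
def atz(cam,at,z):
    o,d=ray(cam,at);return o+d*(z-o[2])/d[2]
E
python3 - <<'E'
from h import *
for c in("top","scene"):
    im,d=imaging.read_camera(c);cv2.imwrite(f"pics/{c}0.png",im[:,:,::-1])
    np.save(c+"_d.npy",d)
    for q,z in(("fixture",0),("block_mid",.03),("cam_pivot",.03),("lever_grip",.054),("end_pin",.037),("block",.015),("cam",.015),("casting",0),("loupe",0),("flat_brush",0)):
        for r in finder.pinpoint(c,q)[:3]: print(c,q,round(r["p"],2),np.round(r["at"],1),atz(c,r["at"],z).round(4))
s=monitor.read_state();print(s)
E
```

```text
top fixture 0.96 [284.7 171.8] [0.3626 0.1897 0.    ]
top fixture 0.88 [186.8 267.5] [ 0.5541 -0.0035  0.    ]
top block_mid 0.82 [171.9 249.5] [0.5789 0.0318 0.03  ]
top block_mid 0.63 [191.  166.4] [0.5446 0.1966 0.03  ]
top block_mid 0.61 [125.1 274.8] [ 0.6744 -0.0212  0.03  ]
top cam_pivot 0.88 [287.5 172.3] [0.3571 0.1833 0.03  ]
top cam_pivot 0.61 [183.5 278.1] [ 0.554 -0.024  0.03 ]
top lever_grip 0.59 [301.5 196. ] [0.3307 0.135  0.054 ]
top lever_grip 0.57 [207.3 303.8] [ 0.5015 -0.0705  0.054 ]
top end_pin 0.92 [270.7 188.2] [0.3878 0.1521 0.037 ]
top end_pin 0.71 [160.  292.4] [ 0.5992 -0.0534  0.037 ]
top block 0.97 [187.5 169.4] [0.5546 0.1935 0.015 ]
top block 0.72 [174.2 251. ] [0.5777 0.0292 0.015 ]
top block 0.34 [161.5 294.3] [ 0.6017 -0.0587  0.015 ]
top cam 0.71 [186.7 278.1] [ 0.5506 -0.0244  0.015 ]
top cam 0.63 [288.9 176.9] [0.3543 0.1771 0.015 ]
top casting 0.66 [161.1 333.2] [ 0.6042 -0.1392  0.    ]
top loupe 0.78 [124.2 277.6] [ 0.6863 -0.0281  0.    ]
top flat_brush 0.88 [143.7 224.9] [0.6472 0.082  0.    ]
scene fixture 0.68 [309.3 267.2] [0.3613 0.194 
[... 1083 characters left out ...]
0.    ]
{'time': 1.1, 'q': array([-1.38232025e+00,  5.22434321e-02,  1.40067353e+00,  1.07918303e-05,
        1.68859610e+00, -7.02820099e-02]), 'joint_vel': array([ 0.00085467, -0.00123181,  0.00067839,  0.00086513,  0.00078769,
       -0.00403275]), 'joint_torque': array([-3.44853324e-04, -3.81539762e+01, -3.60312152e+01, -4.58987097e-05,
        2.67963605e-04, -1.30968064e-05]), 'eef_pos': array([ 0.13437269, -0.50752997,  0.40471397]), 'eef_rot': array([3.94078414e-05, 9.91642117e-01, 1.29019030e-01, 7.69946651e-06]), 'force': array([ 0.00486693, -0.10076838, -0.74461036]), 'ft_torque': array([-0.01553004, -0.01014528, -0.06392238]), 'grip_force': 0.0, 'finger_gap': 0.08555872132731702}
```

View pics/top0.png

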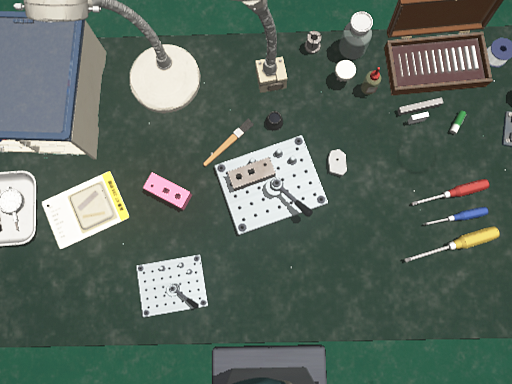

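View pics/scene0.png

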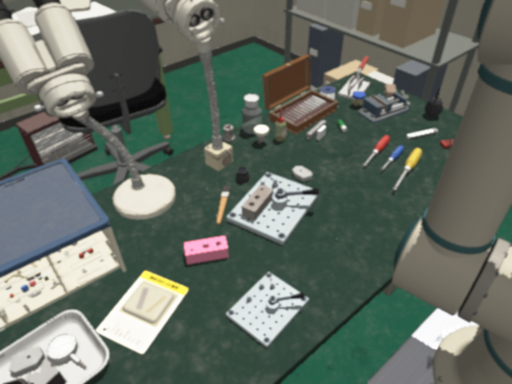

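The job fixture is the larger plate, centred at top (row 185, col 270). The block is at (173, 250), the cam at (184, 278), the lever points down-right to (208, 305), and the end pin is at (160, 292). The small plate and the pink block are decoys. Next I fit the exact pose.

```bash
python3 - <<'E'
from h import *
np.set_printoptions(suppress=True,precision=4)
for c in("top","scene"):
    imaging.read_camera(c)
    for q,z,near in(("fixture",.015,(.555,-.005)),("block",.045,(.58,.03))):
        for r in finder.trace(c,q):
            m=r["mask"].astype(np.uint8)
            cs,_=cv2.findContours(m,0,1); k=max(cs,key=cv2.contourArea)[:,0]
            W=np.array([atz(c,(p[1],p[0]),z)[:2] for p in k])
            if q=="fixture" : W2=W
            rc=cv2.minAreaRect((W*1000).astype(np.float32))
            print(c,q,round(r["p"],2),r["at"],m.sum(),rc)
E
python3 - <<'E'
from h import *
im,_=imaging.read_camera("top")
cv2.imwrite("pics/crop.png",cv2.resize(im[125:245,205:345,::-1],None,fx=5,fy=5,interpolation=cv2.INTER_CUBIC))
E
```

```text
top fixture 0.97 [189.9, 274.1] 6186 ((553.3062744140625, -11.724212646484375), (162.51185607910156, 191.4473419189453), 17.512895584106445)
top fixture 0.67 [283.0, 170.6] 3407 ((362.8206787109375, 186.6737823486328), (100.26960754394531, 128.0244903564453), 8.398807525634766)
top block 0.77 [190.1, 166.6] 856 ((543.44091796875, 192.38963317871094), (90.9983901977539, 36.622745513916016), 61.922489166259766)
scene fixture 0.86 [208.4, 280.0] 3049 ((555.1596069335938, -4.1793060302734375), (153.7109375, 203.25086975097656), 18.225513458251953)
scene fixture 0.81 [308.2, 269.9] 3241 ((357.97979736328125, 193.7308349609375), (103.80001831054688, 132.3248748779297), 8.88681411743164)
scene block 0.81 [201.5, 257.6] 683 ((564.6751708984375, 40.53559112548828), (50.18217849731445, 113.46121978759766), 19.219676971435547)
scene block 0.65 [249.3, 206.4] 945 ((526.546630859375, 211.77468872070312), (87.31891632080078, 60.158607482910156), 61.130855560302734)
```

View pics/crop.png

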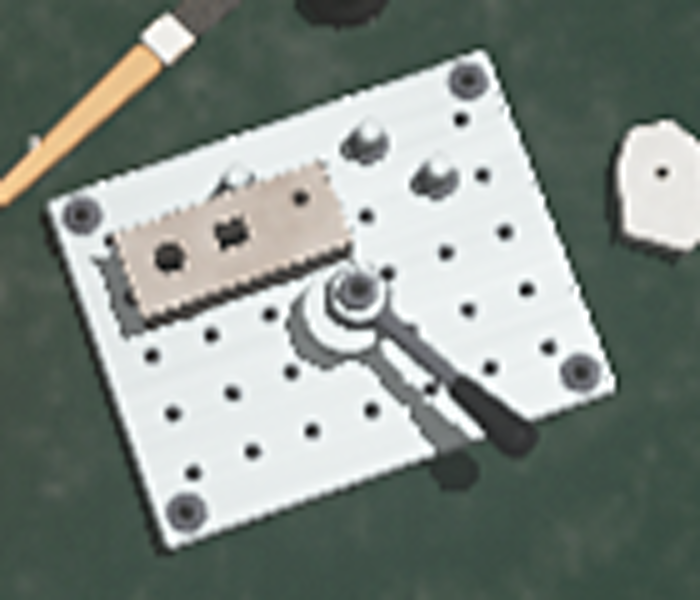

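The crop shows plate corners at about (48,203), (487,50), (615,388), (168,550). The block top is at (115,235)–(350,240), and the end pin top is at about (437,168), right of the block. The brush lies off the plate at upper left, outside the path.

```bash
python3 - <<'E'
from h import *
np.set_printoptions(suppress=True,precision=4)
g=lambda x,y,z: atz("top",(125+(y+.5)/5-.5,205+(x+.5)/5-.5),z)[:2]
C=np.array([g(*p,.015) for p in((48,203),(487,50),(615,388),(168,550))])
F=np.array([(75,95),(75,-95),(-75,-95),(-75,95)])/1000.
def fit(F,C):
    U,S,V=np.linalg.svd((F-F.mean(0)).T@(C-C.mean(0)));R=(U@V).T;return R,C.mean(0)-R@F.mean(0)
R,t=fit(F,C);print("fixture",t,np.arctan2(R[1,0],R[0,0]),"res mm",((F@R.T+t-C)*1000).round(1).tolist())
np.savez("fx.npz",R=R,t=t)
f=lambda w:(R.T@(w-t))*1000
for n,p in dict(pivot=(357,288,.056),grip=(500,418,.058),lt=(535,440,.054),endpin=(437,166,.037),sp1=(369,132,.037),sp2=(238,172,.037),b1=(115,235,.045),b2=(325,163,.045),b3=(352,242,.045),b4=(148,317,.045)).items(): print(n,f(g(*p)))
for n,p in dict(end=(30,-57),piv=(-10,-8)).items(): print(n,R@np.array(p)/1000+t)
for q,z in(("lever_grip",.054),("end_pin",.037),("block_mid",.03),("cam_pivot",.03)):
  imaging.read_camera("scene")
  for r in finder.pinpoint("scene",q)[:3]: print(q,f(atz("scene",r["at"],z)[:2]))
# tool axes at start
s=monitor.read_state();from scipy.spatial.transform import Rotation as Ro
w,x,y,z=s["eef_rot"];print(Ro.from_quat([x,y,z,w]).as_matrix())
P=imaging.camera_params("top");print(P["cam_to_world"][:3,3])
E
```

```text
fixture [ 0.5573 -0.0095] 0.3185987730865997 res mm [[0.5, 1.1], [0.6, 0.2], [-0.9, -1.7], [-0.2, 0.3]]
pivot [-8.852  -7.2173]
grip [-74.7614 -40.715 ]
lt [-86.6461 -50.7644]
endpin [ 30.4172 -55.6603]
sp1 [ 52.5498 -35.1883]
sp2 [54.7085 19.0884]
b1 [45.0044 73.3009]
b2 [ 44.5524 -13.6511]
b3 [ 11.1287 -12.7482]
b4 [ 9.7981 71.8531]
end [ 0.6037 -0.0542]
piv [ 0.5503 -0.0202]
lever_grip [-78.6839 -43.3203]
lever_grip [-176.6679  237.3904]
end_pin [-106.4881  219.569 ]
end_pin [ 36.2664 -48.8521]
block_mid [ 47.623  216.4562]
block_mid [28.2    34.4435]
cam_pivot [-122.2632  257.6893]
cam_pivot [-10.234   -7.1174]
[[ 0.9667  0.2559  0.    ]
 [ 0.2559 -0.9667 -0.0001]
 [-0.      0.0001 -1.    ]]
[0.353  0.013  0.9832]
```

arm_command([
  [[0,0,0],[0,0,-0.06],0],
  [[3.9,-3,0],[0,0,0],0],
  [[3.9,-3,0],[0,0,0],0],
  [[3.9,-3,0],[0,0,0],0],
  [[3.9,-3,0],[0,0,0],0],
  [[3.9,-3,0],[0,0,0],0],
  [[3.9,-3,0],[0,0,0],0],
  [[3.9,-3,0],[0,0,0],0],
  [[3.9,-3,0],[0,0,0],0],
  [[3.9,-3,0],[0,0,0],0],
])

```text
time: 3.1
eef_pos: [0.3836, -0.1396, 0.4049]
eef_rot: [0.0, 0.987, 0.159, 0.0]
force: [1.0, -0.6, 0.7]
finger_gap: -0.0002
grip_force: 0.0
```

```bash
cat >> h.py <<'E'
def st():
    from scipy.spatial.transform import Rotation as Ro
    F=np.load("fx.npz");R,t=F["R"],F["t"];s=monitor.read_state();w,x,y,z=s["eef_rot"]
    M=Ro.from_quat([x,y,z,w]).as_matrix();p=s["eef_pos"]
    print("t",round(s["time"],2),"fixt mm",(R.T@(p[:2]-t)*1000).round(1),"tip z",round(p[2]*1000-173,1),"F(fixt)",(R.T@s["force"][:2]).round(1),round(s["force"][2],1),"toolx in fixt",(R.T@M[:2,0]).round(3),"q",s["q"].round(2),"gap",round(s["finger_gap"],3))
E
python3 -c "from h import *;st()"
```

```text
t 3.1 fixt mm [-205.7  -69.2] tip z 231.9 F(fixt) [ 0.8 -0.9] 0.7 toolx in fixt [1. 0.] q [-0.44 -0.29  1.71 -0.    1.72  0.81] gap -0.0
```

arm_command([
  [[4.68,-3.74,0],[0,0,0],0],
  [[4.68,-3.74,0],[0,0,0],0],
  [[4.68,-3.74,0],[0,0,0],0],
  [[4.68,-3.74,0],[0,0,0],0],
  [[4.68,-3.74,0],[0,0,0],0],
  [[0,0,5],[0,0,0],0],
  [[0,0,5],[0,0,0],0],
  [[0,0,5],[0,0,0],0],
  [[0,0,3],[0,0,0],0],
  [[0,0,1.9],[0,0,0],0],
])

```text
time: 4.35
eef_pos: [0.5464, 0.1098, 0.2039]
eef_rot: [0.0, 0.987, 0.159, -0.001]
force: [0.2, 0.3, 0.8]
finger_gap: 0.0002
grip_force: 0.0
```

```bash
python3 - <<'E'
from h import *
st()
im,_=imaging.read_camera("scene");cv2.imwrite("pics/s1.png",cv2.resize(im[110:270,170:370,::-1],None,fx=4,fy=3.75,interpolation=cv2.INTER_CUBIC))
E
```

```text
t 4.35 fixt mm [ 26.9 116.7] tip z 30.9 F(fixt) [0.3 0.3] 0.8 toolx in fixt [1. 0.] q [ 0.13  0.3   1.53 -0.    1.31  1.38] gap 0.0
```

View pics/s1.png

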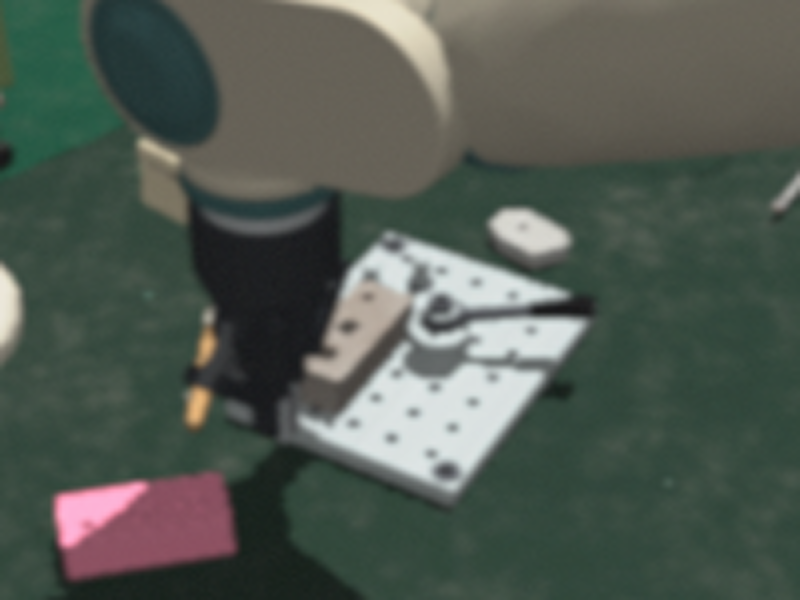

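The finger stands behind the block's open end at (300,410). The block is untouched, and the brush is clear, though partly hidden. Now the approach, watching the force.

arm_command([
  [[0.1,1,0],[0,0,0],0],
  [[0,0.8,0],[0,0,0],0],
  [[0,0.4,0],[0,0,0],0],
  [[0,0.4,0],[0,0,0],0],
  [[0,0.4,0],[0,0,0],0],
  [[0,0.4,0],[0,0,0],0],
])

```text
time: 5.15
eef_pos: [0.5584, 0.0782, 0.2061]
eef_rot: [-0.0, 0.987, 0.159, 0.0]
force: [-1.0, 4.3, 2.5]
finger_gap: -0.0002
grip_force: 2.4
```

arm_command([
  [[0,0.4,0],[0,0,0],0],
  [[0,0.4,0],[0,0,0],0],
  [[0,0.4,0],[0,0,0],0],
])

```text
time: 5.52
eef_pos: [0.5622, 0.0665, 0.206]
eef_rot: [-0.0, 0.987, 0.159, 0.0]
force: [-1.2, 4.7, 3.4]
finger_gap: -0.0004
grip_force: 2.6
```

```bash
python3 -c "from h import *;st()"
```

```text
t 5.53 fixt mm [28.4 70.6] tip z 33.0 F(fixt) [0.3 4.8] 3.4 toolx in fixt [1.    0.001] q [0.05 0.32 1.5  0.   1.31 1.3 ] gap -0.0
```

arm_command([
  [[0,0.3,0],[0,0,0],0],
  [[0,0.3,0],[0,0,0],0],
  [[0,0.3,0],[0,0,0],0],
  [[0,0.3,0],[0,0,0],0],
])

```text
time: 6.02
eef_pos: [0.5659, 0.0551, 0.206]
eef_rot: [-0.0, 0.987, 0.159, 0.0]
force: [-1.8, 4.9, 4.2]
finger_gap: 0.0
grip_force: 2.6
```

arm_command([
  [[0,0.2,0],[0,0,0],0],
  [[0,0.2,0],[0,0,0],0],
])

```text
time: 6.28
eef_pos: [0.5671, 0.0513, 0.2058]
eef_rot: [-0.0, 0.987, 0.159, 0.0]
force: [-2.3, 5.0, 3.9]
finger_gap: 0.0001
grip_force: 2.6
```

```bash
python3 -c "from h import *;st()"
```

```text
t 6.28 fixt mm [28.3 54.6] tip z 32.8 F(fixt) [-0.6  5.5] 3.9 toolx in fixt [1. 0.] q [0.03 0.33 1.49 0.   1.32 1.28] gap 0.0
```

arm_command([
  [[0,0.2,0],[0,0,0],0],
  [[0,0.15,0],[0,0,0],0],
])

```text
time: 6.52
eef_pos: [0.5682, 0.0479, 0.2058]
eef_rot: [-0.0, 0.987, 0.159, 0.0]
force: [-2.3, 5.7, 2.7]
finger_gap: 0.0001
grip_force: 2.5
```

arm_command([
  [[0,0.15,0],[0,0,0],0],
  [[0,0,0],[0,0,0],0],
])

```text
time: 6.78
eef_pos: [0.5685, 0.0471, 0.2058]
eef_rot: [-0.001, 0.987, 0.159, -0.0]
force: [-3.0, 7.0, 5.2]
finger_gap: 0.0
grip_force: 4.5
```

```bash
python3 - <<'E'
from h import *
st()
im,_=imaging.read_camera("scene");cv2.imwrite("pics/s2.png",cv2.resize(im[150:250,210:350,::-1],None,fx=5,fy=5,interpolation=cv2.INTER_CUBIC))
E
```

```text
t 6.78 fixt mm [28.3 50.3] tip z 32.8 F(fixt) [-0.7  7.6] 5.2 toolx in fixt [1.    0.001] q [0.02 0.33 1.49 0.   1.32 1.27] gap 0.0
```

View pics/s2.png

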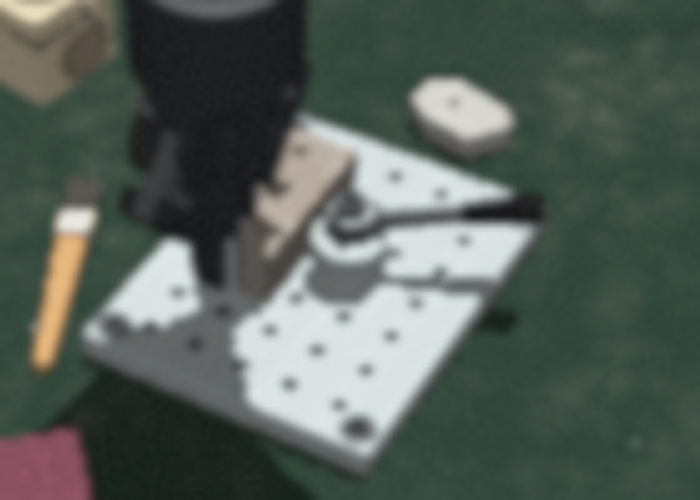

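The block's far end is at the end pin and the force is rising, as expected at home. I'll confirm with one small extra push.

arm_command([
  [[0,0.12,0],[0,0,0],0],
  [[0,0.1,0],[0,0,0],0],
])

```text
time: 7.08
eef_pos: [0.5689, 0.0462, 0.2058]
eef_rot: [-0.002, 0.987, 0.159, -0.001]
force: [-7.2, 16.4, 6.6]
finger_gap: -0.0001
grip_force: 9.4
```

```bash
python3 -c "from h import *;st()"
```

```text
t 7.08 fixt mm [28.4 49.3] tip z 32.8 F(fixt) [-1.7 17.8] 6.6 toolx in fixt [1.    0.001] q [0.02 0.33 1.49 0.   1.32 1.27] gap -0.0
```

arm_command([
  [[0,-1,0],[0,0,0],0],
  [[0,-3,0],[0,0,0],0],
  [[0,0,-3],[0,0,0],0],
  [[0,0,-3],[0,0,0],0],
  [[-1.95,4,0],[0,0,0],0],
  [[-1.95,4,0],[0,0,0],0],
  [[-1.95,4,0],[0,0,0],0],
  [[-1.95,4,0],[0,0,0],0],
  [[0,0,0],[0,0,0],0],
])

```text
time: 8.2
eef_pos: [0.5322, -0.0969, 0.2652]
eef_rot: [0.001, 0.988, 0.156, -0.001]
force: [-0.3, 1.4, -0.1]
finger_gap: -0.0002
grip_force: 0.0
```

```bash
python3 - <<'E'
from h import *
st()
F=np.load("fx.npz");f=lambda w:F["R"].T@(w[:2]-F["t"])*1000
for c in("scene","top"):
  im,_=imaging.read_camera(c);cv2.imwrite(f"pics/{c}3.png",im[:,:,::-1])
  for q,z in(("lever_grip",.054),("block_mid",.03)):
    for r in finder.pinpoint(c,q)[:3]: print(c,q,round(r["p"],2),f(atz(c,r["at"],z)).round(1))
a=cv2.imread("pics/scene3.png")[150:250,210:350];b=cv2.imread("pics/top3.png")[125:245,205:345]
cv2.imwrite("pics/s3.png",np.hstack([cv2.resize(a,(400,286)),cv2.resize(b,(400,286))]))
E
```

```text
t 8.2 fixt mm [-51.2 -75.2] tip z 92.2 F(fixt) [0.1 1.4] -0.1 toolx in fixt [ 1.    -0.004] q [-0.25  0.19  1.54 -0.    1.42  1.01] gap -0.0
scene lever_grip 0.75 [-80.  -43.7]
scene lever_grip 0.75 [-181.8  231.9]
scene block_mid 0.86 [ 52.8 210.7]
scene block_mid 0.8 [32.  -6.3]
top lever_grip 0.68 [-72.5 -40.3]
top lever_grip 0.62 [ 20.6 -52.6]
top lever_grip 0.46 [-172.   208.1]
top block_mid 0.86 [36.  -2.8]
top block_mid 0.71 [ 47.6 199.9]
top block_mid 0.55 [ 28.5 -57.5]
```

View pics/s3.png

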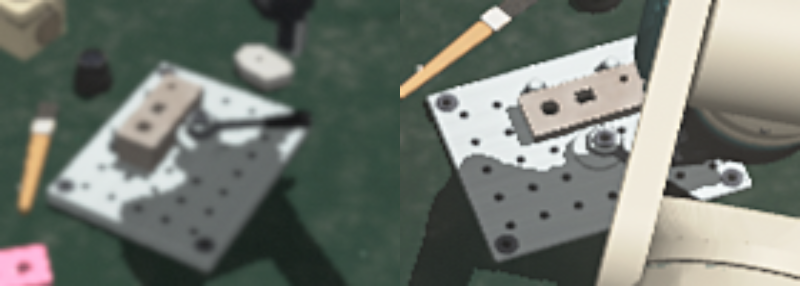

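The block is home with its centre near (31,-6) in the fixture frame. The lever is unmoved at about 208°, and the bystanders are in place. Next I lower behind the lever and start the arc.

arm_command([
  [[0,0,3],[0,0,0],0],
  [[0,0,2],[0,0,0],0],
  [[0,0,1.1],[0,0,0],0],
  [[0,0,0],[0,0,0],0],
  [[-0.46,-0.57,0],[0,0,0],0],
  [[-0.46,-0.57,0],[0,0,0],0],
  [[-0.33,-0.57,0],[0,0,0],0],
  [[-0.33,-0.57,0],[0,0,0],0],
])

```text
time: 9.5
eef_pos: [0.5106, -0.0771, 0.2053]
eef_rot: [0.0, 0.987, 0.159, 0.001]
force: [2.2, -1.0, 0.5]
finger_gap: 0.0
grip_force: 1.0
```

```bash
python3 -c "from h import *;st()"
```

```text
t 9.5 fixt mm [-65.6 -49.6] tip z 32.3 F(fixt) [ 1.8 -1.6] 0.5 toolx in fixt [1. 0.] q [-0.22  0.19  1.66 -0.    1.29  1.03] gap 0.0
```

arm_command([
  [[-0.37,-0.5,0],[0,0,0],0],
  [[-0.35,-0.5,0],[0,0,0],0],
  [[-0.27,-0.56,0],[0,0,0],0],
  [[-0.24,-0.58,0],[0,0,0],0],
  [[-0.16,-0.6,0],[0,0,0],0],
  [[-0.12,-0.62,0],[0,0,0],0],
  [[-0.06,-0.62,0],[0,0,0],0],
  [[-0.01,-0.63,0],[0,0,0],0],
])

```text
time: 10.5
eef_pos: [0.4811, -0.0382, 0.2047]
eef_rot: [0.0, 0.987, 0.159, 0.0]
force: [1.7, -2.6, -0.2]
finger_gap: 0.0
grip_force: 1.4
```

```bash
python3 -c "from h import *;st()"
```

```text
t 10.5 fixt mm [-81.4  -3.4] tip z 31.7 F(fixt) [ 0.8 -3. ] -0.2 toolx in fixt [1. 0.] q [-0.16  0.11  1.76 -0.    1.28  1.1 ] gap 0.0
```

arm_command([
  [[0.03,-0.52,0],[0,0,0],0],
  [[0.08,-0.52,0],[0,0,0],0],
  [[0.16,-0.6,0],[0,0,0],0],
  [[0.2,-0.6,0],[0,0,0],0],
  [[0.27,-0.57,0],[0,0,0],0],
  [[0.3,-0.55,0],[0,0,0],0],
])

```text
time: 11.25
eef_pos: [0.4806, -0.0029, 0.2046]
eef_rot: [0.0, 0.987, 0.159, -0.0]
force: [1.1, -3.9, -0.6]
finger_gap: -0.0002
grip_force: 1.3
```

```bash
python3 -c "from h import *;st()"
```

```text
t 11.25 fixt mm [-70.8  30.3] tip z 31.6 F(fixt) [-0.1 -4. ] -0.6 toolx in fixt [1. 0.] q [-0.08  0.1   1.77 -0.    1.28  1.17] gap -0.0
```

```bash
python3 - <<'E'
from h import *
a,_=imaging.read_camera("scene")
cv2.imwrite("pics/s4.png",cv2.resize(a[150:250,210:350,::-1],None,fx=5,fy=5,interpolation=cv2.INTER_CUBIC))
F=np.load("fx.npz");f=lambda w:F["R"].T@(w[:2]-F["t"])*1000
for q,z in(("lever_grip",.054),("block_mid",.03)):
    for r in finder.pinpoint("scene",q)[:3]: print(q,round(r["p"],2),f(atz("scene",r["at"],z)).round(1))
E
```

```text
lever_grip 0.76 [-63.6  50.7]
lever_grip 0.73 [-177.1  233.5]
block_mid 0.79 [ 26.2 -13.4]
block_mid 0.61 [ 51.3 211.4]
```

View pics/s4.png

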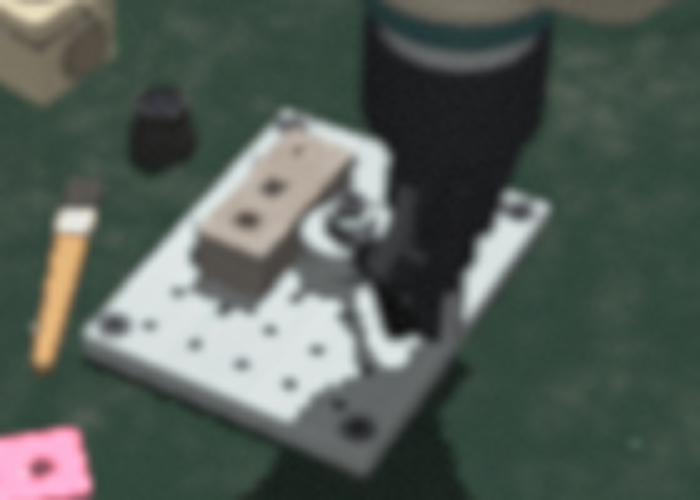

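The finger is on the lever's outer side. The lever is at about 132° (v≈1.6) and the block is still home. I'll continue slowly into the bite.

arm_command([
  [[0.19,-0.27,0],[0,0,0],0],
  [[0.19,-0.27,0],[0,0,0],0],
  [[0.2,-0.26,0],[0,0,0],0],
  [[0.22,-0.23,0],[0,0,0],0],
  [[0.22,-0.23,0],[0,0,0],0],
])

```text
time: 12.02
eef_pos: [0.4864, 0.0118, 0.2047]
eef_rot: [0.0, 0.987, 0.159, -0.0]
force: [-0.0, -5.9, -1.0]
finger_gap: 0.0001
grip_force: 2.5
```

```bash
python3 -c "from h import *;st()"
```

```text
t 12.03 fixt mm [-60.7  42.4] tip z 31.7 F(fixt) [-1.9 -5.6] -1.0 toolx in fixt [1. 0.] q [-0.05  0.12  1.75 -0.    1.28  1.2 ] gap 0.0
```

arm_command([
  [[0.27,-0.26,0],[0,0,0],0],
  [[0.29,-0.25,0],[0,0,0],0],
  [[0.3,-0.22,0],[0,0,0],0],
])

```text
time: 12.4
eef_pos: [0.4922, 0.021, 0.2045]
eef_rot: [0.001, 0.987, 0.159, -0.001]
force: [-0.9, -9.3, -0.3]
finger_gap: -0.0003
grip_force: 3.9
```

```bash
python3 - <<'E'
from h import *
st()
a,_=imaging.read_camera("scene")
F=np.load("fx.npz");f=lambda w:F["R"].T@(w[:2]-F["t"])*1000
for q,z in(("lever_grip",.054),("cam_pivot",.03),("block_mid",.03)):
    for r in finder.pinpoint("scene",q)[:2]: print(q,round(r["p"],2),f(atz("scene",r["at"],z)).round(1))
E
```

```text
t 12.4 fixt mm [-52.3  49.3] tip z 31.5 F(fixt) [-3.8 -8.6] -0.3 toolx in fixt [ 1. -0.] q [-0.03  0.13  1.73 -0.    1.28  1.22] gap -0.0
lever_grip 0.8 [-183.6  237.2]
lever_grip 0.48 [-43.7  69.8]
cam_pivot 0.87 [-5.8 -4.9]
cam_pivot 0.78 [-126.7  253.8]
block_mid 0.8 [26.2  2.4]
```

arm_command([
  [[0.26,-0.2,0],[0,0,0],0],
  [[0.28,-0.18,0],[0,0,0],0],
])

```text
time: 12.85
eef_pos: [0.4959, 0.026, 0.2044]
eef_rot: [0.001, 0.987, 0.158, -0.001]
force: [-2.8, -11.4, 1.8]
finger_gap: 0.0
grip_force: 4.5
```

```bash
python3 -c "from h import *;st()"
```

```text
t 12.85 fixt mm [-47.2  52.9] tip z 31.4 F(fixt) [ -6.3 -10. ] 1.8 toolx in fixt [ 1. -0.] q [-0.02  0.14  1.72 -0.    1.28  1.23] gap 0.0
```

arm_command([
  [[0.28,-0.16,0],[0,0,0],0],
  [[0.15,-0.08,0],[0,0,0],0],
])

```text
time: 13.1
eef_pos: [0.4991, 0.0296, 0.2042]
eef_rot: [0.001, 0.987, 0.158, -0.002]
force: [-3.9, -10.8, 0.7]
finger_gap: -0.0002
grip_force: 4.5
```

```bash
python3 -c "from h import *;st()"
```

```text
t 13.1 fixt mm [-43.   55.3] tip z 31.2 F(fixt) [-7.1 -9. ] 0.7 toolx in fixt [ 1. -0.] q [-0.01  0.15  1.71 -0.    1.28  1.24] gap -0.0
```

arm_command([
  [[0.15,-0.07,0],[0,0,0],0],
  [[0.1,-0.04,0],[0,0,0],0],
])

```text
time: 13.35
eef_pos: [0.501, 0.0314, 0.2041]
eef_rot: [0.001, 0.987, 0.158, -0.002]
force: [-4.5, -11.5, 0.5]
finger_gap: -0.0002
grip_force: 5.2
```

```bash
python3 -c "from h import *;st()"
```

```text
t 13.35 fixt mm [-40.6  56.4] tip z 31.1 F(fixt) [-7.9 -9.5] 0.5 toolx in fixt [ 1. -0.] q [-0.01  0.16  1.7  -0.    1.28  1.24] gap -0.0
```

arm_command([
  [[-0.5,0.1,0],[0,0,0],0],
  [[-2,0.5,0],[0,0,0],0],
  [[-2,0,0],[0,0,0],0],
  [[0,0,-4],[0,0,0],0],
  [[0,0,-5],[0,0,0],0],
  [[0,5,-3],[0,0,0],0],
  [[0,6,0],[0,0,0],0],
  [[0,6,0],[0,0,0],0],
  [[0,6,0],[0,0,0],0],
  [[0,4,0],[0,0,0],0],
])

```text
time: 14.6
eef_pos: [0.5457, -0.2458, 0.3245]
eef_rot: [-0.001, 0.987, 0.158, 0.0]
force: [-0.0, 1.0, 0.4]
finger_gap: 0.0005
grip_force: 0.0
```

```bash
python3 - <<'E'
from h import *
st()
F=np.load("fx.npz");f=lambda w:F["R"].T@(w[:2]-F["t"])*1000
for c in("scene","top"):
  im,_=imaging.read_camera(c);cv2.imwrite(f"pics/{c}5.png",im[:,:,::-1])
  for q,z in(("lever_grip",.054),("cam_pivot",.03),("block_mid",.03)):
    for r in finder.pinpoint(c,q)[:3]: print(c,q,round(r["p"],2),f(atz(c,r["at"],z)).round(1))
b=cv2.imread("pics/top5.png")[110:245,190:360]
cv2.imwrite("pics/s5.png",cv2.resize(b,None,fx=4.4,fy=4.4,interpolation=cv2.INTER_CUBIC))
E
```

```text
t 14.6 fixt mm [ -85.1 -220.8] tip z 151.5 F(fixt) [0.3 1. ] 0.4 toolx in fixt [ 1.    -0.001] q [-0.49  0.29  1.29  0.    1.56  0.77] gap 0.0
scene lever_grip 0.84 [-26.9  64.9]
scene lever_grip 0.77 [-176.5  238.7]
scene cam_pivot 0.91 [-121.4  253.2]
scene cam_pivot 0.74 [-12.3 -10.7]
scene block_mid 0.89 [ 50.7 209.5]
scene block_mid 0.87 [28.6 -3.7]
top lever_grip 0.93 [-24.5  68.2]
top lever_grip 0.66 [-168.5  211.4]
top cam_pivot 0.81 [-8.  -8.9]
top cam_pivot 0.57 [-126.9  238.1]
top cam_pivot 0.5 [  -4.6 -127.1]
top block_mid 0.62 [31.  -9.2]
top block_mid 0.57 [ 54.2 198.1]
```

View pics/s5.png

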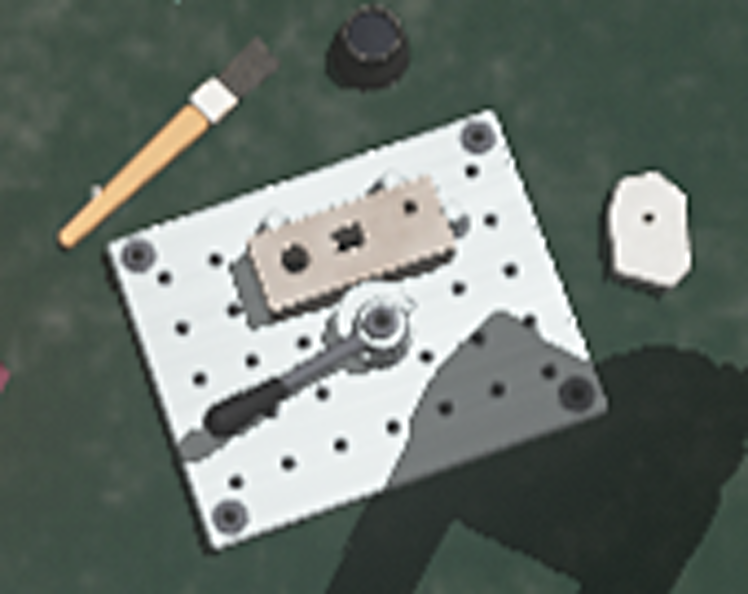

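The lever is at about 101° (v≈2.15, past the tight limit of 2.0). The block touches both side pins and the end pin, and the loupe, brush and casting haven't moved. Handing in.

```bash
python3 -c "from h import *;print(job.sign_off())"
```

```text
the job is handed in; nothing more can be done
None
```

The block is home against the end pin and both side pins, with the cam lever turned to about 2.15 rad (tight from 2.0); the bystanders are where they were, and the job was handed in at about 14.7 s.

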